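# Hang the photometer's light hood on the rail and pinch out the cell cassette

### The job

Lift the blue light hood off the photometer's sample bay by its black grip and hang it over the free part of the aluminium rail, one skirt on each side of the bar and its top sitting flat on it, and let go. Then pinch the two red side catches of the cell cassette together, lift the cassette straight out of the bay, and finish while still holding it by the pinched catches, level and still, with a hand's breadth (about 10 cm) of clear air between its bottom and the photometer's deck. Leave everything else on the bench and the white cover on the rail where they are.

Things in the scene. Friction and masses are not known exactly. Their poses are not given: they have to be found in the camera images.
- photometer: cream bench photometer, fixed, display and keys on its sloping front (-x). Origin on the bench under the centre of its sample bay, x from the keys to the back, z up; the case spans x -165 to +115 mm, y +-110 mm. Its flat deck is 110 mm above the bench.
- bay (a point): centre of the sample bay's mouth, level with the deck, axes as the photometer's: a well 75 mm (x) by 66 mm (y), 48 mm deep. Two upright end walls, 8 mm thick and 88 mm wide, stand 44 mm above the deck at x = -52 to -60 and +52 to +60 mm. The hood stands over the bay between them, skirts at +y and -y.
- hood: blue folded sheet-metal light hood, an upside-down U, 0.13 kg: top plate 96 (x) x 79 (y) x 2.5 mm, a skirt 50 mm deep along each long edge (+y, -y), open at both x ends, 74 mm clear between the skirts. Origin: centre of the plane of the skirts' lower edges; the top plate's underside is 50 mm above it. It starts on the deck covering the cassette; lift it straight up past the end walls (50 mm).
- hood_grip (a point): centre of the black grip bar upright on top of the hood: the bar is 56 mm long (hood x), 12 mm thick (hood y) and 28 mm high; its top is 14 mm above this point, the top plate 14 mm below it.
- rail: aluminium rail, fixed: level bar, 20 x 20 mm section, 360 mm long along its own x, top 150 mm above the bench, posts at x = +-165 mm. Origin on the bench under the bar's middle. The white cover hangs between x = +50 and +140 mm; the -x half is free. Hung squarely, the hood's x lies along the rail's x (either way round) and its origin is over the bar's centre line, 100 mm above the bench.
- rail_top (a point): middle of the bar's top face (150 mm above the bench), axes as the rail's.
- cassette: slate-grey cassette holding four capped cuvettes in a row along x, seated in the bay, 0.23 kg, 72 (x) x 63 (y) mm, origin at the centre of its underside, axes as the photometer's. Seated, the origin is 62 mm above the bench. Cuvette caps reach 68 mm above the origin, the red catches 86 mm. A tooth on each catch hooks under a lip of the bay and holds the cassette down until both are pinched in.
- catch_left (a joint): inward travel in m of the red catch on the cassette's +y side: 0 = sprung out (latched), 0.006 = fully pinched against its stop; above 0.0045 its tooth is free. A spring of 2.4 N at rest and 6 N fully in returns it when let go. It can bear a firm grip of 20 to 30 N.
- catch_right (a joint): the same for the catch on the -y side.
- catch_left_pad (a point): centre of the left catch's outer ribbed finger pad: an upright face looking to +y, 26 mm wide (x), standing up 38 mm from the deck; this point is 24 mm above the deck and 14 mm below the catch's top. The two pads are 61 mm apart with both catches out, 49 mm with both fully pinched; the space outside them above the deck is free.
- catch_right_pad (a point): the same on the right catch, looking to -y.
- spare_hood: white cover hanging on the rail's +x half, 75 (x) x 61 mm, its top 14 mm high above the bar; leave it hanging. Origin: centre of the plane of its skirts' lower edges.
- beaker: small glass beaker, 52 mm across, 62 mm high, standing under the rail; origin under its centre; leave it.
- amber_bottle: brown reagent bottle with black cap, 68 mm across, 150 mm high, standing behind the photometer; origin under its centre; leave it.
- flask_a: small glass volumetric flask, 42 mm across, 100 mm high, at the left side; origin under its centre; leave it.
- flask_b: the same, at the right side; leave it.
- marker: red marker pen 135 mm long lying on the notebook at the left; origin under its middle; leave it.
- dropper: glass dropper with red bulb, 140 mm long, lying on the bench at the right; origin under its middle; leave it.
Mind the look-alikes: they are no part of the job. Leave any pink or turquoise look-alike of the hood alone.

How it is judged (in metres and radians):
On the way, in this order (a step that is already met when the one before it is completed fails the run):
1. the blue hood hangs over the rail, flat on the bar with a skirt on each side, and is let go (z of hood in the frame of rail between 0.094 and 0.106 m and y of hood in the frame of rail between -0.018 and 0.018 m and x of hood in the frame of rail between -0.16 and 0.05 m and angle between hood's own z axis and vertical below 0.2 rad and contact force between hood and rail above 0.3 N and contact force between hood and the arm below 0.1 N and contact force between hood and the fingers below 0.1 N), for 0.2 s.
2. both red catches are pinched in while the cassette is still seated (value of joint each of catch_left, catch_right above 0.0045 m and z of cassette in the frame of photometer below 0.068 m and contact force between the fingers and cassette above 2 N), for 0.1 s.
At the end, for the whole second after the job is handed in: Held by both catches, each pinched over 4.5 mm; cassette still, level within 0.2 rad, over 60 mm clear above the deck, touching no fixture; blue hood at rest on the free part of the bar, flat within 0.2 rad, within 18 mm of the bar's centre line; white cover within 30 mm of its place (value of joint each of catch_left, catch_right above 0.0045 m and contact force between the fingers and cassette above 2 N and z of cassette in the frame of photometer above 0.17 m and angle between each of cassette, hood's own z axis and vertical below 0.2 rad and linear speed of each of cassette, hood below 0.03 m/s and contact force between cassette and photometer below 0.05 N and contact force between cassette and rail below 0.05 N and contact force between cassette and hood below 0.05 N and z of hood in the frame of rail between 0.094 and 0.106 m and y of hood in the frame of rail between -0.018 and 0.018 m and x of hood in the frame of rail between -0.16 and 0.05 m and contact force between hood and rail above 0.3 N and distance of spare_hood from where it was at the start of the episode below 0.03 m); the arm keeps its last pose, push and grip.
It fails at once if the white cover is moved by more than 30 mm (distance of spare_hood from where it was at the start of the episode above 0.03 m).
It fails at once if a vessel on the bench is moved by more than 30 mm or knocked over (distance of any of beaker, amber_bottle, flask_a, flask_b from where it was at the start of the episode above 0.03 m or angle between any of beaker, amber_bottle, flask_a, flask_b's own z axis and vertical above 0.5 rad).
It fails at once if the pen or the dropper is moved by more than 30 mm (distance of any of marker, dropper from where it was at the start of the episode above 0.03 m).
It also fails if it takes over 54 s, if anything falls off the work surface, if the arm or the gripper's body presses on something with over 40 N, if the wrist force passes 120 N, or if a joint passes its speed limit or range.

### The arm

A 6-joint arm with a two-finger parallel gripper is mounted at the origin on the work surface. World frame = base frame: x ahead of the robot, y to its left, z up, the work surface at z = 0. Lengths are in mm, angles in rad, forces in N, time in s.
With the tool pointing down it reaches from about 225 to 875 mm from the base axis. Payload 3.4 kg.
Tool frame: the origin (TCP) lies between the finger pads; the fingertips stand 8 mm ahead of it and the grasp point (between the pads) lies 11 mm behind it; z points along the fingers, y is the line along which they close (so a half turn about z gives the same grasp; the last joint's range is limited). The gripper opens to 85 mm and grips with 20 to 120 N. Pads are 22 mm wide; open, the fingers measure 114 mm over their backs; the gripper's body (76 mm by 85 mm) begins 54 mm behind the grasp point. The pads swing forward as they close: fully open they stand 13 mm farther back than shut.
Start: joints at [1.114, 0.276, 1.505, -0, 1.361, -0.121], TCP at [189.494, 542.912, 239.328] pointing down, gripper open.
Joint ranges: [-2.89, 2.89], [-0.75, 2.08], [0.22, 2.7], [-1.18, 4.32], [0.11, 2.71], [-2.7, 2.7]. Speed limits (rad/s): [2.57, 2.57, 3.14, 3.14, 3.14, 3.14].

### API

Orientations are given as a unit quaternion [w, x, y, z].
In Python, from plant import * gives the robot as it stands.
- The arm moves only by the tool play_rows, never from a script. Its argument "commands" is a list of rows, each an object with "grip": the finger opening in mm, from 0 to 85.4; "travel": the shift along the tool's x, y, z in mm, a list of three; "spin": the turn about the tool's z in degrees. In form: [{"grip": grip, "travel": [tx, ty, tz], "spin": spin}, ...]. A call has 1 to 12 rows; each row is the pose to reach, as a shift and turn from the pose commanded when the call began, along the tool's axes at that moment; what a row does not reach only later rows make up. A row lasts 1/8 s, in which the tool goes at most 62.5 mm and 10.7 degrees, less where a joint would pass 70% of its speed; a pose out of reach is approached as far as the arm can. A call with a gripper value outside its range is refused whole. The fingers move at their own pace and stop on an object; the grip force is fixed at half the most. Time passes only in rows, so rows that repeat a pose let the fingers close. It gives the time, the measured TCP pose, the force, the opening and the grip force at its end, in the units of the state.
- sense(): the state, without advancing time (a new reading comes with each control period).
- read_camera(name): name is "scene" or "side" or "wrist"; returns the picture (480x640x3 uint8, blue, green, red); there is no depth.
- camera_info(name): a dict with "vertical_fov" (degrees; the focal length in pixels is half the picture's height over the tangent of half this angle, whatever the lens; pixels are square), "cx", "cy" (the principal point, pixels), "eye" and "orientation" of the camera in the world. Camera axes: x right, y down, z forward; pixel columns grow to the right and rows downward; lengths in mm; the calibration is good to about 2 mm. A picture is of the moment at which its call begins: read the wrist's pose just before it. camera_info takes no time and is no camera call; for the wrist camera it gives the pose at the moment of the call.
- hand_in(): hands the job in; it is judged then, once.
The state is a dict: "time": time; "qpos": joint angles; "joint_velocities": joint speeds; "tau": joint torques, N m; "position": TCP position; "ee_rot": TCP orientation; "ft_force": force on the tool from outside, world axes, zero at the start; "moment": the same for the moment, N m; "finger_gap": finger opening in mm; "finger_force": force on a finger pad.
Only numpy, scipy, OpenCV 4.12 (cv2) and the standard library are available. Lean on these libraries where they do the work, as an engineer would, in place of code of your own. Each camera call takes 0.05 s, during which the arm holds its last target. There are 200 camera calls.

## Working session

There is one attempt and no reset: what is moved stays moved. The work goes in short steps, Python scripts to look and compute and a tool call to move; the robot and the scene stay as the last step left them, time stands still between calls to the robot, and variables do not carry over. Pictures are saved under pics/ and viewed, at most 10 in all, crops included, and the job is handed in when it is done.

Besides the shell and the picture viewer there is one more tool, called after "Request:" in YAML: its name, and indented under it one key for each argument. play_rows: Moves the arm, as the interface text tells. Its arguments: {"type":"object","properties":{"commands":{"type":"array"}},"required":["commands"]}

```bash
mkdir -p pics; ls; python3 - <<'E'
from plant import *
import cv2
s=sense();print({k:s[k] for k in('time','position','ee_rot','finger_gap')})
for n in('scene','side','wrist'):
    print(n,camera_info(n)); cv2.imwrite(f'pics/{n}0.png',read_camera(n))
E
```

```text
pics
{'time': 0.0, 'position': array([189.26851705, 542.42649239, 238.42473917]), 'ee_rot': array([-2.59639397e-04,  1.67133168e-01,  9.85933897e-01, -8.86913244e-04]), 'finger_gap': 85.4445212127664}
scene {'vertical_fov': 55.137869677977946, 'cx': 321.54755500259995, 'cy': 239.6095830888778, 'eye': array([1297.82832393,  796.06939896,  836.6464395 ]), 'orientation': array([-0.18221255,  0.35112516,  0.81124664, -0.43056776])}
side {'vertical_fov': 46.541926949899455, 'cx': 316.35830935027764, 'cy': 233.7940789812317, 'eye': array([  -51.4576192 , -1292.98293685,  1024.43164369]), 'orientation': array([-0.48706477,  0.84846355, -0.18087843,  0.10079931])}
wrist {'vertical_fov': 60.15861600076935, 'cx': 319.68895316721125, 'cy': 242.90572543045243, 'eye': array([110.9789916 , 569.73838603, 373.47661637]), 'orientation': array([0.13639227, 0.80403418, 0.57084718, 0.09518237])}
```

View pics/scene0.png

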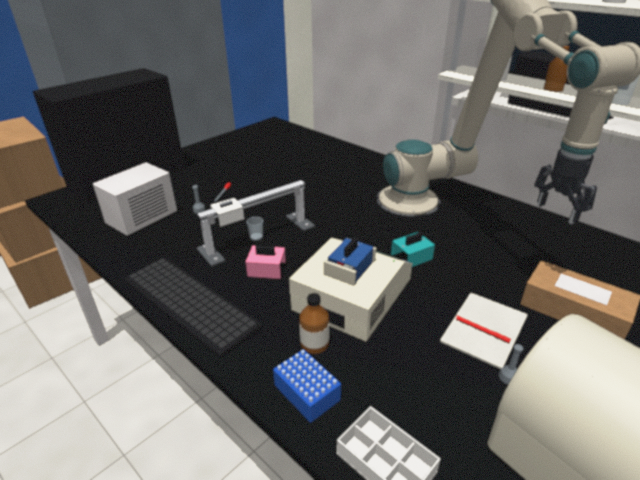

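View pics/side0.png

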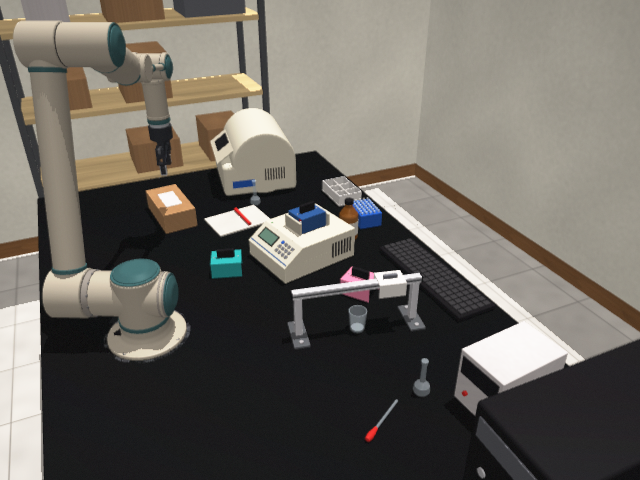

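Candidates: blue hood at scene (350,255) / side (306,216); pink look-alike scene (266,262); turquoise scene (412,249); blue tube rack scene (307,383). The one on the photometer, with the black grip, is the hood. I'll check it in one close crop that also shows the rail.

```bash
python3 - <<'E'
import cv2,numpy as np
a=cv2.imread('pics/scene0.png');b=cv2.imread('pics/side0.png')
def c(i,x,y,w,h,k): return cv2.resize(i[y:y+h,x:x+w],None,fx=k,fy=k,interpolation=cv2.INTER_CUBIC)
top=np.hstack([c(a,300,225,100,75,4),c(b,260,185,100,75,4)])
bot=np.hstack([c(a,190,170,133,100,3)[:300,:399],c(b,285,260,160,100,2.5)[:250]]) if 0 else np.hstack([cv2.resize(a[170:275,185:325],(400,300)),cv2.resize(b[260:365,285:425],(400,300))])
cv2.imwrite('pics/c1.png',np.vstack([top,bot]))
E
```

```text
(no output)
```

View pics/c1.png

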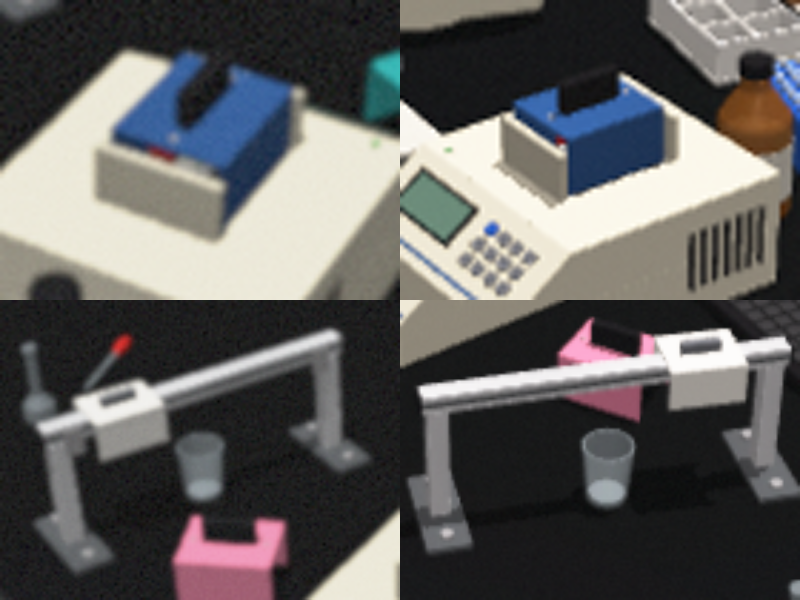

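The crop shows the blue hood with its upright black grip between the cream end walls. Its plate corners in scene are about (347,239), (374,246), (357,267) and (328,259). On the rail, the free end is at scene (301,182) / side (293,291), and the cover end is at scene (201,216) / side (420,275).

```bash
cat > h.py <<'E'
import numpy as np,cv2
from scipy.spatial.transform import Rotation as R
def rot(q): return R.from_quat(np.roll(q,-1)).as_matrix()
def ray(ci,uv):
    f=240/np.tan(np.radians(ci['vertical_fov'])/2)
    d=np.array([(uv[0]-ci['cx'])/f,(uv[1]-ci['cy'])/f,1.]); return ci['eye'],rot(ci['orientation'])@d
def onz(ci,uv,z):
    e,d=ray(ci,uv); return e+d*(z-e[2])/d[2]
E
python3 - <<'E'
from plant import *
from h import *
np.set_printoptions(precision=1,suppress=True)
sc,si,w=[camera_info(n) for n in('scene','side','wrist')]
P=np.array([onz(sc,p,162.5) for p in[(347,238.75),(374.25,246.25),(357,267.5),(328.25,258.75)]])
print(P,P.mean(0),[np.linalg.norm(P[i]-P[(i+1)%4]) for i in range(4)])
d=P[3]+P[2]-P[0]-P[1];print('hood x yaw',np.degrees(np.arctan2(d[1],d[0])))
print('side',[onz(si,p,162.5) for p in[(260+167/4,185+133/4),(260+263/4,185+100/4)]])
for ci,p,q in((sc,(300.9,181.9),(200.8,215.9)),(si,(292.7,291.5),(419.8,274.7))):
    A,B=onz(ci,p,150),onz(ci,q,150);print('rail',A,B,(A+B)/2,np.linalg.norm(B-A),np.degrees(np.arctan2(*(B-A)[1::-1])))
s=sense();print(rot(s['ee_rot']),rot(s['ee_rot']).T@(w['eye']-s['position']),rot(s['ee_rot']).T@rot(w['orientation']))
E
```

```text
[[533.5 158.6 162.5]
 [512.1 231.7 162.5]
 [610.  256.1 162.5]
 [631.  182.  162.5]] [571.6 207.1 162.5] [np.float64(76.20521065041129), np.float64(100.9061077408673), np.float64(77.03510281880456), np.float64(100.33561888387926)]
hood x yaw 13.746434026567018
side [array([538.3, 164.6, 162.5]), array([632.1, 184.1, 162.5])]
rail [ 371.4 -178.8  150. ] [ 716.6 -238.7  150. ] [ 544.  -208.7  150. ] 350.3770937779451 -9.839623194173958
rail [ 370.7 -175.1  150. ] [ 718.5 -246.9  150. ] [ 544.6 -211.   150. ] 355.11945037960146 -11.652535931190217
[[-0.9  0.3 -0. ]
 [ 0.3  0.9 -0. ]
 [ 0.  -0.  -1. ]] [  82.9   -0.3 -134.9] [[-0.  -0.9 -0.3]
 [ 1.  -0.  -0. ]
 [ 0.  -0.3  0.9]]
```

Request:
play_rows:
  commands:
    - {"grip":85,"travel":[-472,-190,-52],"spin":-32.5}
    - {"grip":85,"travel":[-472,-190,-52],"spin":-32.5}
    - {"grip":85,"travel":[-472,-190,-52],"spin":-32.5}
    - {"grip":85,"travel":[-472,-190,-52],"spin":-32.5}
    - {"grip":85,"travel":[-472,-190,-52],"spin":-32.5}
    - {"grip":85,"travel":[-472,-190,-52],"spin":-32.5}
    - {"grip":85,"travel":[-472,-190,-52],"spin":-32.5}
    - {"grip":85,"travel":[-472,-190,-52],"spin":-32.5}
    - {"grip":85,"travel":[-472,-190,-52],"spin":-32.5}
    - {"grip":85,"travel":[-472,-190,-52],"spin":-32.5}
    - {"grip":85,"travel":[-472,-190,-52],"spin":-32.5}
    - {"grip":85,"travel":[-472,-190,-52],"spin":-32.5}

```text
time: 1.65
position: [571.2, 209.3, 291.4]
ee_rot: [-0.0, -0.116, 0.993, 0.0]
ft_force: [0.0, -0.2, 0.6]
finger_gap: 84.9
finger_force: 0.0
```

```bash
cat > look.py <<'E'
import sys
from plant import *
from h import *
np.set_printoptions(precision=2,suppress=True)
def look(name,save):
    ci=camera_info(name); im=read_camera(name); cv2.imwrite(f'pics/{save}.png',im); np.save(f'pics/{save}.npy',ci,allow_pickle=True); return ci,im
def biggest(mask):
    c,_=cv2.findContours(mask.astype(np.uint8),cv2.RETR_EXTERNAL,cv2.CHAIN_APPROX_NONE); return max(c,key=cv2.contourArea)
E
python3 - <<'E'
from look import *
s=sense();print(s['time'],s['position'],rot(s['ee_rot']),s['qpos'])
ci,im=look('wrist','w1')
hsv=cv2.cvtColor(im,cv2.COLOR_BGR2HSV)
m=(hsv[...,0]>100)&(hsv[...,0]<125)&(hsv[...,1]>110)&(hsv[...,2]>40)
c=biggest(m);h=cv2.convexHull(c)
Q=np.array([onz(ci,p,162.5)[:2] for p in h[:,0,:].astype(float)]).astype(np.float32)
r=cv2.minAreaRect(Q);print(r,cv2.boundingRect(c))
E
```

```text
1.65 [571.18 209.29 291.37] [[-0.97 -0.23 -0.  ]
 [-0.23  0.97  0.  ]
 [ 0.    0.   -1.  ]] [ 0.24  0.3   1.34  0.    1.5  -1.57]
((573.3975219726562, 201.71185302734375), (95.89202117919922, 78.75907135009766), 12.315410614013672) (251, 160, 122, 138)
```

View pics/w1.png

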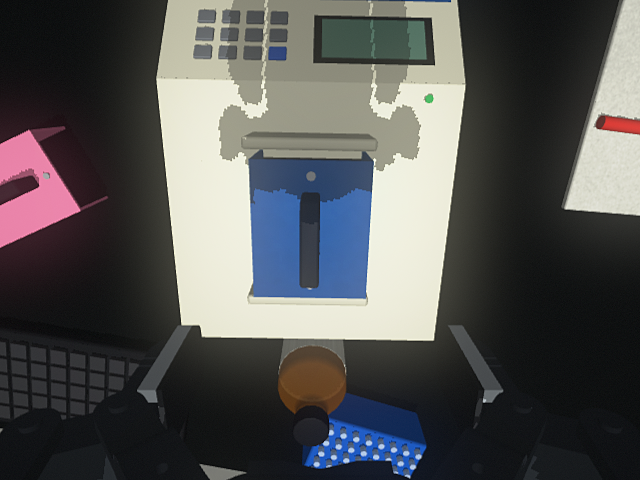

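The wrist view shows the hood as a blue rectangle with columns 249–372 and rows 155–298, and the grip bar centred at about (310,240). The measured plate of 95.9×78.8 mm matches the given 96×79. Centre is (573,202), yaw 12.3°.

Request:
play_rows:
  commands:
    - {"grip":85,"travel":[1,-5,45],"spin":1}
    - {"grip":85,"travel":[1,-5,85],"spin":1}
    - {"grip":85,"travel":[1,-5,108],"spin":1}
    - {"grip":85,"travel":[1,-5,118],"spin":1}
    - {"grip":85,"travel":[1,-5,118],"spin":1}
    - {"grip":0,"travel":[1,-5,118],"spin":1}
    - {"grip":0,"travel":[1,-5,118],"spin":1}
    - {"grip":0,"travel":[1,-5,118],"spin":1}
    - {"grip":0,"travel":[1,-5,118],"spin":1}
    - {"grip":0,"travel":[1,-5,118],"spin":1}
    - {"grip":0,"travel":[1,-5,118],"spin":1}

```text
time: 3.08
position: [572.9, 203.0, 173.7]
ee_rot: [0.0, -0.107, 0.994, 0.0]
ft_force: [-0.1, 1.2, 2.6]
finger_gap: 11.0
finger_force: 58.9
```

Request:
play_rows:
  commands:
    - {"grip":0,"travel":[0,0,-25],"spin":0}
    - {"grip":0,"travel":[0,0,-65],"spin":0}
    - {"grip":0,"travel":[0,0,-105],"spin":0}
    - {"grip":0,"travel":[8,-18,-130],"spin":2}
    - {"grip":0,"travel":[30,-63,-135],"spin":5}
    - {"grip":0,"travel":[52,-110,-135],"spin":8}
    - {"grip":0,"travel":[76,-160,-135],"spin":12}
    - {"grip":0,"travel":[100,-210,-135],"spin":16}
    - {"grip":0,"travel":[123,-260,-135],"spin":20}
    - {"grip":0,"travel":[147,-310,-135],"spin":23}
    - {"grip":0,"travel":[166,-350,-135],"spin":23}
    - {"grip":0,"travel":[175,-372,-135],"spin":23}

```text
time: 4.58
position: [479.5, -199.9, 307.6]
ee_rot: [-0.001, 0.095, 0.995, -0.0]
ft_force: [-0.1, 0.2, -1.4]
finger_gap: 10.8
finger_force: 58.7
```

Request:
play_rows:
  commands:
    - {"grip":0,"travel":[0,0,0],"spin":0}
    - {"grip":0,"travel":[0,0,0],"spin":0}

```text
time: 4.82
position: [480.5, -197.0, 307.9]
ee_rot: [-0.0, 0.094, 0.996, 0.001]
ft_force: [0.2, 0.7, -0.9]
finger_gap: 11.1
finger_force: 58.7
```

```bash
python3 - <<'E'
from look import *
s=sense();print(s['time'],s['position'],rot(s['ee_rot'])[:,1],s['finger_gap'],s['qpos'])
a=look('wrist','w2')[1];b=look('side','s2')[1];c=look('scene','c2')[1]
z=lambda i,x,y:cv2.resize(i[y:y+150,x:x+200],(400,300))
cv2.imwrite('pics/m2.png',np.vstack([np.hstack([cv2.resize(a,(400,300)),z(b,240,195)]),np.hstack([z(c,170,130),z(c,290,220)])]))
E
```

```text
4.825 [ 480.54 -197.03  307.86] [0.19 0.98 0.  ] 11.136789552320904 [-0.52  0.16  1.49  0.    1.49 -1.91]
```

View pics/m2.png

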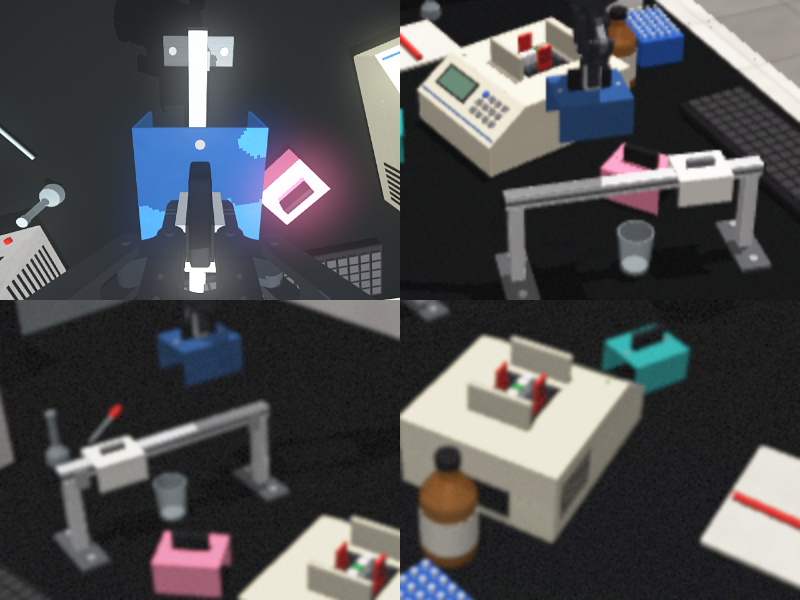

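The hood is in the grip and level, and the catches and cassette stay seated. In the wrist view the free rail end is the bright strip at about columns 304–331, rows 50–200 (full size). Next I measure the rail's centre line and the hood's pose in the hand.

```bash
python3 - <<'E'
from look import *
ci=np.load('pics/w2.npy',allow_pickle=True).item();im=cv2.imread('pics/w2.png')
g=im.min(2);L=[];Rr=[]
for r in range(115,195,5):
    c=np.where(g[r,280:360]>150)[0]+280
    if len(c): L.append(onz(ci,(c.min()-.5,r),150));Rr.append(onz(ci,(c.max()+.5,r),150))
L,Rr=np.array(L),np.array(Rr);M=(L+Rr)/2
k=np.polyfit(M[:,0],M[:,1],1);print('widths',np.linalg.norm(L-Rr,axis=1));print('x',M[[0,-1],0],'yaw',np.degrees(np.arctan(k[0])),'y at x=480.5',np.polyval(k,480.5))
for r in range(50,120,6):print(r,g[r,300:336:4])
hsv=cv2.cvtColor(im,cv2.COLOR_BGR2HSV)
m=(hsv[...,0]>90)&(hsv[...,0]<125)&(hsv[...,1]>80)&(hsv[...,2]>60)
for r in (215,230,250,270,290):
    c=np.where(m[r,200:440])[0]+200;a,b=onz(ci,(c.min()-.5,r),296.7),onz(ci,(c.max()+.5,r),296.7);print(r,c.min(),c.max(),np.linalg.norm(a-b),((a+b)/2)[:2])
E
```

```text
widths [19.6  19.67 19.75 19.82 19.9  19.97 20.05 20.13 20.21 20.29 19.66 19.74
 19.82 19.9  19.98 20.06]
x [408.31 458.68] yaw -11.466845515505842 y at x=480.5 -201.03486371940556
50 [ 45 255 255 255 255 255 255 255 150]
56 [ 40 253 253 253 252 253 253 253 138]
62 [124 253 253 253 252 253 253 253 203]
68 [127 253 253 253 252 253 253 253 201]
74 [129 253 253 253 252 253 253 253 137]
80 [130 253 253 252 252 253 253 253 140]
86 [133 253 253 253 252 253 253 253 231]
92 [134 253 253 253 253 253 253 253 228]
98 [138 253 253 252 253 253 253 253 233]
104 [135 253 253 253 253 253 253 253 233]
110 [ 73 253 253 253 252 253 253 253 230]
116 [ 76 253 253 252 252 253 253 254  81]
215 211 439 83.54807389841002 [ 438.51 -187.75]
230 212 427 79.78204403041312 [ 443.76 -190.79]
250 210 425 81.1232276888372 [ 451.35 -193.  ]
270 208 423 82.51027453339398 [ 459.19 -195.29]
290 206 421 83.94557799729886 [ 467.31 -197.65]
```

Rail width reads 19.8 mm (given 20), the centre line is about 3.5 mm to -y of the tool, and yaw is within 1°. Lowering.

Request:
play_rows:
  commands:
    - {"grip":0,"travel":[-1,-3.5,15],"spin":0.7}
    - {"grip":0,"travel":[-1,-3.5,45],"spin":0.7}
    - {"grip":0,"travel":[-1,-3.5,75],"spin":0.7}
    - {"grip":0,"travel":[-1,-3.5,100],"spin":0.7}
    - {"grip":0,"travel":[-1,-3.5,120],"spin":0.7}
    - {"grip":0,"travel":[-1,-3.5,133],"spin":0.7}
    - {"grip":0,"travel":[-1,-3.5,140],"spin":0.7}
    - {"grip":0,"travel":[-1,-3.5,143],"spin":0.7}
    - {"grip":0,"travel":[-1,-3.5,143.5],"spin":0.7}
    - {"grip":0,"travel":[-1,-3.5,144],"spin":0.7}
    - {"grip":0,"travel":[-1,-3.5,144],"spin":0.7}

```text
time: 6.35
position: [481.2, -201.6, 164.7]
ee_rot: [0.0, 0.1, 0.995, -0.0]
ft_force: [-0.3, 0.2, -1.2]
finger_gap: 11.1
finger_force: 58.7
```

Request:
play_rows:
  commands:
    - {"grip":0,"travel":[0,0,1],"spin":0}
    - {"grip":0,"travel":[0,0,1.5],"spin":0}
    - {"grip":20,"travel":[0,0,1],"spin":0}
    - {"grip":60,"travel":[0,0,0],"spin":0}
    - {"grip":60,"travel":[0,0,0],"spin":0}
    - {"grip":60,"travel":[0,0,-10],"spin":0}
    - {"grip":85,"travel":[0,0,-40],"spin":0}
    - {"grip":85,"travel":[0,0,-80],"spin":0}
    - {"grip":85,"travel":[0,0,-130],"spin":0}
    - {"grip":85,"travel":[0,0,-135],"spin":0}

```text
time: 7.6
position: [482.8, -202.5, 304.0]
ee_rot: [0.004, 0.1, 0.995, -0.002]
ft_force: [-0.2, -0.8, -0.1]
finger_gap: 84.7
finger_force: 0.0
```

```bash
python3 - <<'E'
from look import *
s=sense();print(s['time'],s['position'],rot(s['ee_rot'])[:,1])
a=look('wrist','w3')[1];b=look('side','s3')[1];c=look('scene','c3')[1]
z=lambda i,x,y:cv2.resize(i[y:y+150,x:x+200],(400,300))
cv2.imwrite('pics/m3.png',np.vstack([np.hstack([cv2.resize(a,(400,300)),z(b,260,240)]),np.hstack([z(c,170,130),cv2.resize(c[230:290,320:400],(400,300))])]))
E
```

```text
7.6 [ 482.85 -202.46  304.03] [ 0.2   0.98 -0.  ]
```

View pics/m3.png

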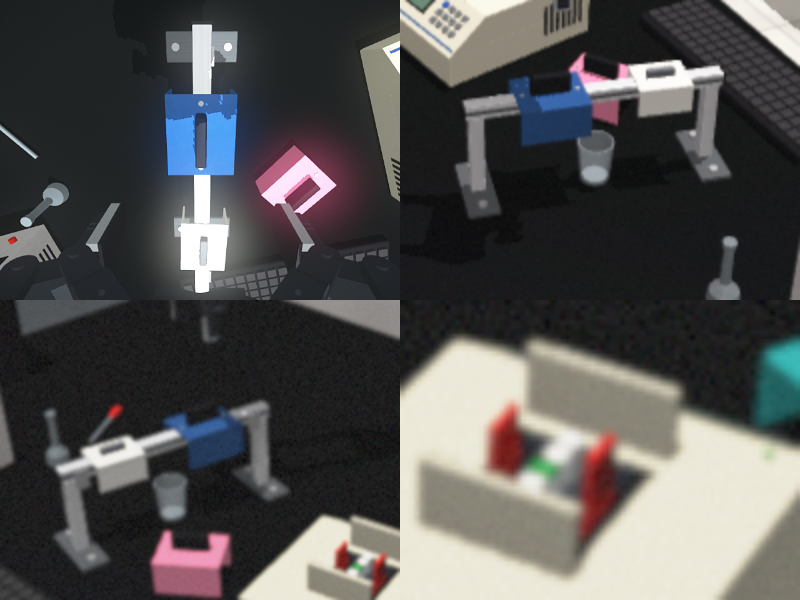

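The hood hangs flat and centred on the bar: wrist panel plate columns 165–237, rows 93–175, with the rail through its middle. The white cover and beaker have not moved. Going back above the bay.

Request:
play_rows:
  commands:
    - {"grip":85,"travel":[-2,50,0],"spin":-4}
    - {"grip":85,"travel":[-5,110,0],"spin":-12}
    - {"grip":85,"travel":[-6,170,0],"spin":-18}
    - {"grip":85,"travel":[-7,230,0],"spin":-23.8}
    - {"grip":85,"travel":[-8,290,0],"spin":-23.8}
    - {"grip":85,"travel":[-9,345,0],"spin":-23.8}
    - {"grip":85,"travel":[-9.5,390,0],"spin":-23.8}
    - {"grip":85,"travel":[-9.5,414,0],"spin":-23.8}
    - {"grip":85,"travel":[-9.5,414,0],"spin":-23.8}
    - {"grip":85,"travel":[-9.5,414,0],"spin":-23.8}

```text
time: 9.0
position: [572.1, 201.0, 298.8]
ee_rot: [-0.001, -0.107, 0.994, -0.001]
ft_force: [-0.4, -0.0, 0.4]
finger_gap: 84.8
finger_force: 0.0
```

```bash
python3 - <<'E'
from look import *
s=sense();print(s['time'],s['position'],np.degrees(np.arctan2(*rot(s['ee_rot'])[1::-1,1])),s['ft_force'])
ci,im=look('wrist','w4')
hsv=cv2.cvtColor(im,cv2.COLOR_BGR2HSV)
m=(((hsv[...,0]<6)|(hsv[...,0]>174))&(hsv[...,1]>130)&(hsv[...,2]>70)).astype(np.uint8)
n,l,st,ce=cv2.connectedComponentsWithStats(m)
for i in range(1,n):
    if st[i,4]>60: print(st[i],ce[i],onz(ci,ce[i],148))
cv2.imwrite('pics/m4.png',im[100:400,160:480].repeat(2,0).repeat(2,1)[:600,:640])
E
```

```text
9.0 [572.09 201.04 298.77] 102.30242819649892 [-0.39 -0.    0.42]
[601 112  39  17 457] [622.2  119.54] [460.71 379.67 148.  ]
[278 206  10  35 298] [282.2  222.53] [578.2  173.16 148.  ]
[354 206  10  35 284] [358.57 222.71] [566.65 226.72 148.  ]
```

View pics/m4.png

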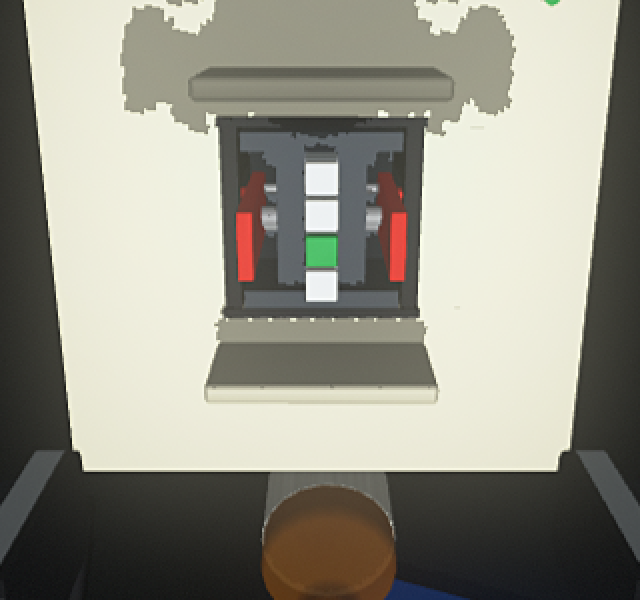

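The view shows the red catches with their bright tops at crop columns 236–254 and 390–406, rows 212–282, and four caps between them. The catch midpoint is (572.4, 200.0). The catches' spacing and the 102° closing direction agree with the tool, so I descend around them.

Request:
play_rows:
  commands:
    - {"grip":85,"travel":[0,-1,40],"spin":0}
    - {"grip":85,"travel":[0,-1,85],"spin":0}
    - {"grip":85,"travel":[0,-1,125],"spin":0}
    - {"grip":85,"travel":[0,-1,150],"spin":0}
    - {"grip":85,"travel":[0,-1,166],"spin":0}
    - {"grip":85,"travel":[0,-1,173],"spin":0}
    - {"grip":85,"travel":[0,-1,173],"spin":0}
    - {"grip":66,"travel":[0,-1,173],"spin":0}
    - {"grip":60,"travel":[0,-1,173],"spin":0}
    - {"grip":56,"travel":[0,-1,173],"spin":0}
    - {"grip":56,"travel":[0,-1,173],"spin":0}

```text
time: 10.42
position: [573.4, 201.7, 127.6]
ee_rot: [0.001, -0.108, 0.994, 0.0]
ft_force: [-1.1, 0.0, 5.0]
finger_gap: 56.3
finger_force: 3.7
```

Request:
play_rows:
  commands:
    - {"grip":53,"travel":[0,0,0],"spin":0}
    - {"grip":50.5,"travel":[0,0,0],"spin":0}
    - {"grip":49.5,"travel":[0,0,0],"spin":0}
    - {"grip":49.5,"travel":[0,0,0],"spin":0}
    - {"grip":49.5,"travel":[0,0,0],"spin":0}

```text
time: 11.05
position: [573.5, 201.8, 127.8]
ee_rot: [0.001, -0.108, 0.994, 0.0]
ft_force: [-1.3, 0.2, 6.3]
finger_gap: 49.5
finger_force: 5.6
```

Request:
play_rows:
  commands:
    - {"grip":48.5,"travel":[0,0,0],"spin":0}
    - {"grip":47.5,"travel":[0,0,0],"spin":0}
    - {"grip":47.5,"travel":[0,0,0],"spin":0}
    - {"grip":47.5,"travel":[0,0,0],"spin":0}

```text
time: 11.55
position: [573.6, 201.7, 128.0]
ee_rot: [0.002, -0.108, 0.994, 0.0]
ft_force: [-0.2, -0.7, 8.2]
finger_gap: 47.5
finger_force: 8.5
```

Request:
play_rows:
  commands:
    - {"grip":46.5,"travel":[0,0,0],"spin":0}
    - {"grip":45.5,"travel":[0,0,0],"spin":0}
    - {"grip":45.5,"travel":[0,0,0],"spin":0}
    - {"grip":45.5,"travel":[0,0,0],"spin":0}

```text
time: 12.05
position: [573.6, 201.7, 128.3]
ee_rot: [0.002, -0.108, 0.994, 0.0]
ft_force: [-1.0, 0.0, 9.1]
finger_gap: 45.9
finger_force: 18.9
```

Request:
play_rows:
  commands:
    - {"grip":45,"travel":[0,0,0],"spin":0}
    - {"grip":45,"travel":[0,0,0],"spin":0}
    - {"grip":45,"travel":[0,0,-2],"spin":0}
    - {"grip":45,"travel":[0,0,-4],"spin":0}
    - {"grip":45,"travel":[0,0,-6],"spin":0}
    - {"grip":45,"travel":[0,0,-6],"spin":0}

```text
time: 12.8
position: [572.4, 201.5, 132.0]
ee_rot: [-0.0, -0.108, 0.994, -0.0]
ft_force: [-0.2, 0.3, -3.5]
finger_gap: 45.5
finger_force: 21.2
```

```bash
python3 - <<'E'
from look import *
a=look('wrist','w5')[1];c=look('scene','c5')[1];b=look('side','s5')[1]
cv2.imwrite('pics/m5.png',np.vstack([np.hstack([cv2.resize(a[200:440,160:480],(400,300)),cv2.resize(b[170:260,250:370],(400,300))]),np.hstack([cv2.resize(c[215:290,310:410],(400,300)),cv2.resize(c,(400,300))])]))
E
```

```text
(no output)
```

View pics/m5.png

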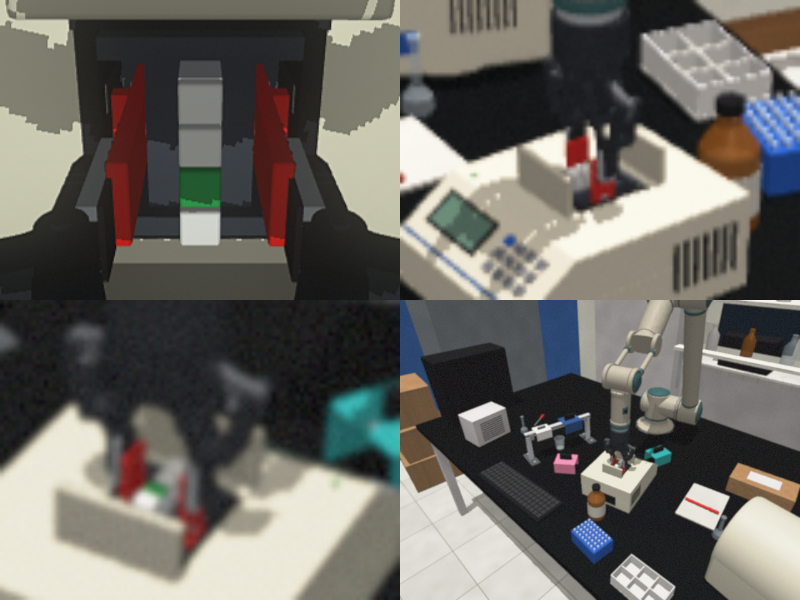

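Both pads sit flat on the catches (wrist crop at columns 110 and 285) and the force is close to the cassette's weight, so the teeth are free. Lifting straight up.

Request:
play_rows:
  commands:
    - {"grip":45,"travel":[0,0,-5],"spin":0}
    - {"grip":45,"travel":[0,0,-12],"spin":0}
    - {"grip":45,"travel":[0,0,-20],"spin":0}
    - {"grip":45,"travel":[0,0,-30],"spin":0}
    - {"grip":45,"travel":[0,0,-42],"spin":0}
    - {"grip":45,"travel":[0,0,-55],"spin":0}
    - {"grip":45,"travel":[0,0,-70],"spin":0}
    - {"grip":45,"travel":[0,0,-88],"spin":0}
    - {"grip":45,"travel":[0,0,-106],"spin":0}
    - {"grip":45,"travel":[0,0,-124],"spin":0}
    - {"grip":45,"travel":[0,0,-138],"spin":0}
    - {"grip":45,"travel":[0,0,-145],"spin":0}

```text
time: 14.45
position: [572.9, 201.6, 278.6]
ee_rot: [0.001, -0.108, 0.994, 0.0]
ft_force: [-1.0, 0.4, -2.5]
finger_gap: 45.6
finger_force: 21.2
```

Request:
play_rows:
  commands:
    - {"grip":45,"travel":[0,0,0],"spin":0}
    - {"grip":45,"travel":[0,0,0],"spin":0}
    - {"grip":45,"travel":[0,0,0],"spin":0}
    - {"grip":45,"travel":[0,0,0],"spin":0}

```text
time: 14.95
position: [572.5, 201.5, 276.8]
ee_rot: [-0.0, -0.108, 0.994, -0.0]
ft_force: [0.2, -0.3, -2.6]
finger_gap: 45.5
finger_force: 21.2
```

```bash
python3 - <<'E'
from look import *
a=look('wrist','w6')[1];c=look('scene','c6')[1];b=look('side','s6')[1]
cv2.imwrite('pics/m6.png',np.vstack([np.hstack([cv2.resize(a,(400,300)),cv2.resize(b[150:330,230:470],(400,300))]),np.hstack([cv2.resize(c[185:290,280:420],(400,300)),cv2.resize(c[130:280,170:370],(400,300))])]))
E
```

```text
(no output)
```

View pics/m6.png

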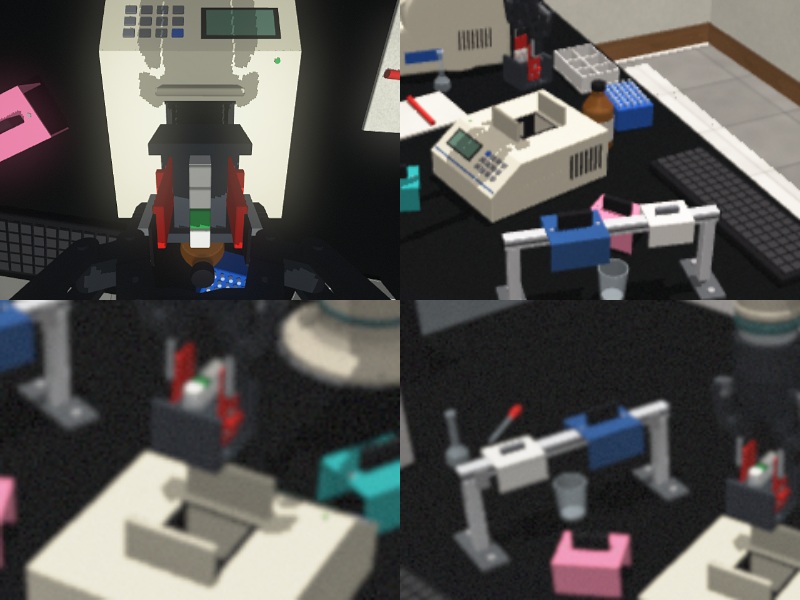

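The cassette is out and level, with its bottom about 100 mm above the deck, and it is held by the catches at 21 N. The hood and white cover are undisturbed. Handing in.

```bash
python3 -c "
from plant import *
print(hand_in())"
```

```text
the job is handed in; nothing more can be done
None
```

I handed the job in at about 15 s on the robot's clock. The blue hood hangs flat on the free part of the rail, and the arm holds the cassette level by its pinched catches about 10 cm above the deck. The hand-in gave no verdict.

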